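# Restock the jar row: old stock forward, new behind

## Task

Restock the row of round jars, oldest in front: first slide the two older jars forward along their tray, without lifting them, until the front one is right up against the front stop and the other is close up to it. Then pick up the new round jar that stands loose on the tiles and set it down (do not drop it) in the same tray, upright and close up behind them, so that the three stand in a row with no gaps. Tip nothing over and leave the square bottles, the Petri dish and the boss head where they are.

Things in the scene. Friction and masses are not known exactly. Their poses are not given: they have to be found in the camera images.
- jar_row: Fixed aluminium row tray, 220 (x) by 62 mm (y). Origin: centre of its underside; x runs along the row away from the robot, within 0.2 rad of world x. Floor top at z = 4 mm; side rails 3 mm thick, 14 mm high, 56 mm apart inside; front stop at the robot's end 22 mm high, inner face at x = -106 mm; far end open. Holds the two older round jars; the left or right one of the two trays.
- old_front: Round amber glass jar with a black screw cap, closed, 0.11 to 0.23 kg: body 48 mm in diameter up to 52 mm high, sloping in to the cap, 40 mm in diameter, from 58 to 74 mm high. Origin: centre of its underside; z up its axis. Older stock, standing in the jar tray, nearer its front stop.
- old_back: Round amber glass jar with a black screw cap, closed, 0.11 to 0.23 kg: body 48 mm in diameter up to 52 mm high, sloping in to the cap, 40 mm in diameter, from 58 to 74 mm high. Origin: centre of its underside; z up its axis. Older stock, standing in the jar tray further back, with at least 30 mm of free tray behind it.
- new_jar: Round amber glass jar with a black screw cap, closed, 0.11 to 0.23 kg: body 48 mm in diameter up to 52 mm high, sloping in to the cap, 40 mm in diameter, from 58 to 74 mm high. Origin: centre of its underside; z up its axis. New stock, standing on the tiles to the left or right of both trays. (A fixed bench clamp with a U-tube, 230 mm high, stands far to the left, all of it beyond world y = 0.45 m.)
- bottle_row: Fixed aluminium row tray, 220 (x) by 62 mm (y). Origin: centre of its underside; x runs along the row away from the robot, within 0.2 rad of world x. Floor top at z = 4 mm; side rails 3 mm thick, 14 mm high, 56 mm apart inside; front stop at the robot's end 22 mm high, inner face at x = -106 mm; far end open. Holds the two square bottles.
- bottle_a: Square amber glass bottle, 44 mm square and 56 mm high, with a narrow neck and a 30 mm black cap, 76 mm high in all; origin under its centre. In the bottle tray, at its stop. Leave alone.
- bottle_b: The same square bottle, behind bottle_a. Leave alone.
- petri_dish: Open glass Petri dish, 90 mm in diameter, 16 mm high, origin under its centre, lying on the tiles beyond the trays. Leave alone.
- boss_head: Chrome boss head, a block 45 x 28 x 30 mm high with two screws that reach 47 mm along its +x and 40 mm along its +y; origin under the block's centre. On the tiles, on the side of the trays where the new jar is not. Leave alone.
Mind the look-alikes: they are no part of the job. Leave any turquoise look-alike of the old_back alone. What is shaped like the new_jar but yellow is not meant.

How it is judged:
By the outcome, as a careful person would: the job done as asked, in the order asked, and still so for the second after the job is handed in, with the robot touching nothing.
It also fails if it takes over 64 s, if anything falls off the work surface, if the arm or the gripper's body presses on something with over 40 N, if the wrist force passes 120 N, or if a joint passes its speed limit or range.

## Robot

A 7-joint arm with a two-finger parallel gripper is mounted at the origin on the work surface. World frame = base frame: x ahead of the robot, y to its left, z up, the work surface at z = 0. Lengths are in mm, angles in rad, forces in N, time in s.
With the tool pointing down it reaches from about 425 to 875 mm from the base axis. Payload 4.7 kg.
Tool frame: the origin (TCP) lies where the fingers leave the gripper's body, on its centre line; the fingertips stand 70 mm ahead of it and the grasp point (between the pads) lies 51 mm ahead of it; z points along the fingers, x is the direction in which the jaws open and shut, and the axes are right-handed (so a half turn about z gives the same grasp; the last joint's range is limited). The gripper opens to 87 mm and grips with 3 to 60 N. Pads are 19 mm wide; open, the fingers measure 117 mm over their backs; the gripper's body (75 mm by 190 mm) begins 51 mm behind the grasp point.
Start: joints at [1.331, 0.321, -0.07, 1.45, 0.023, 1.371, -0.057], TCP at [163.185, -629.197, 292.287] pointing down, gripper open.
Joint ranges: [-2.86, 2.86], [-0.3, 2.09], [-1.38, 1.24], [0.06, 2.45], [-1.56, 4.7], [0.09, 2.05], [-2.69, 2.69]. Speed limits (rad/s): [2.57, 2.57, 3.14, 3.14, 3.14, 3.14, 3.14].

## Interface

Orientations are given as a unit quaternion [w, x, y, z].
In Python, from station import robot gives the robot as it stands.
- The arm moves only by the tool play_rows, never from a script. Its argument "steps" is a list of rows, each a list of 7 numbers: the shift along the tool's x, y, z in mm, then the turn, a rotation vector about the tool's x, y, z in degrees, then the finger opening in mm, from 0 to 87. A call has 1 to 12 rows; each row shifts and turns the commanded pose from where the row before left it, along the tool's axes as they then stand; what a row does not reach is not made up. A row lasts 1/10 s, in which the tool goes at most 50 mm and 8.59 degrees, less where a joint would pass 70% of its speed; a pose out of reach is approached as far as the arm can. A call with a gripper value outside its range is refused whole. The fingers move at their own pace and stop on an object; "grip_force" is the grip in N (left out, the last holds). Time passes only in rows, so rows that do not move let the fingers close. It gives the time, the measured TCP pose, the force and the opening at its end, in the units of the state.
- robot.sense(): the state, without advancing time (a new reading comes with each control period).
- robot.read_camera(name): name is "side" or "top"; returns the picture (384x512x3 uint8, red, green, blue); there is no depth.
- robot.calibration(name): a dict with "fx", "fy", "cx", "cy" (pixels), "origin" and "rotation" of the camera in the world. Camera axes: x right, y up, looking along -z (the intrinsics and any distortion apply to the point x, -y, -z); pixel columns grow to the right and rows downward; lengths in mm; the calibration is good to about 2 mm. A picture is of the moment at which its call begins. calibration takes no time and is no camera call.
- robot.finish_job(): hands the job in, once; it reports no verdict.
Trained networks look in the newest picture that a camera, given by its name, has taken for a name from the list of things; names that differ only in an ending like _2 or _b are one class to them, and where a whole thing is asked for, a point or a joint stands for the part that bears it (a point fixed in the world has none). Each returns a list of dicts, best first, with "p" (0 to 1); they miss things now and then, are a little off and sometimes report something else, mostly with a low value. They report only what shows in the picture. A call takes as long as a camera call. They do not tell look-alikes from the thing itself.
- robot.find_in(name, camera): "centre" ([row, column] in pixels, amid what is visible of it).
The state is a dict: "t": time; "joints": joint angles; "joint_velocities": joint speeds; "joint_efforts": joint torques, N m; "eef_pos": TCP position; "eef_rot": TCP orientation; "wrist_force": force on the tool from outside, world axes, zero at the start; "wrist_torque": the same for the moment, N m; "width": opening from 0.0 (shut) to 1.0 (fully open).
Only numpy, scipy, OpenCV 4.12 (cv2) and the standard library are available. Lean on these libraries where they do the work, as an engineer would, in place of code of your own. Each camera call takes 0.05 s, during which the arm holds its last target.

## Working session

There is one attempt and no reset: what is moved stays moved. The work goes in short steps, Python scripts to look and compute and a tool call to move; the robot and the scene stay as the last step left them, time stands still between calls to the robot, and variables do not carry over. Pictures are saved under pics/ and viewed, and the job is handed in when it is done.

Besides the shell and the picture viewer there is one more tool, called after "Call:" by a JSON object that holds its "op" and its "data". play_rows: Moves the arm, as the interface text tells. Its arguments: {"type":"object","properties":{"steps":{"type":"array","items":{"type":"array","items":{"type":"number"}}},"grip_force":{"type":"number"}},"required":["steps"]}

```bash
mkdir -p pics; ls; cat > h.py <<'E'
import numpy as np, cv2
from station import robot
def save(cam,fn,img=None):
    im=robot.read_camera(cam) if img is None else img
    cv2.imwrite(fn,im[:,:,::-1]); return im
def ray(cam,r,c):
    k=robot.calibration(cam)
    d=np.array([(c-k['cx'])/k['fx'],-(r-k['cy'])/k['fy'],-1.])
    R=np.array(k['rotation']); 
    if R.shape!=(3,3): raise Exception(R)
    return np.array(k['origin'],float),R@d
def at(cam,r,c,z):
    o,d=ray(cam,r,c); return o+d*(z-o[2])/d[2]
def proj(cam,p):
    k=robot.calibration(cam); q=np.array(k['rotation']).T@(np.array(p,float)-k['origin'])
    return (k['cy']-k['fy']*q[1]/-q[2], k['cx']+k['fx']*q[0]/-q[2])
E
python3 - <<'E'
from h import *
for c in('side','top'):
    im=save(c,f'pics/{c}0.png'); print(robot.calibration(c))
    for n in ['jar_row','old_front','new_jar','bottle_row','bottle_a','petri_dish','boss_head']:
        print(c,n,[(np.round(d['centre']).tolist(),round(d['p'],2)) for d in robot.find_in(n,c)])
print(robot.sense())
E
```

```text
pics
{'fx': 471.65475665893257, 'fy': 471.65475665893257, 'cx': 256.98517485903767, 'cy': 198.91184621619652, 'origin': array([ 62.58176965, 708.98038618, 818.35599496]), 'rotation': array([-0.31363241, -0.13433422,  0.38668681,  0.85677438])}
side jar_row [([184.0, 307.0], 0.67)]
side old_front [([176.0, 320.0], 0.72)]
side new_jar [([282.0, 156.0], 0.89), ([280.0, 208.0], 0.56)]
side bottle_row [([228.0, 251.0], 0.78)]
side bottle_a [([228.0, 277.0], 0.85)]
side petri_dish [([170.0, 223.0], 0.75)]
side boss_head [([172.0, 358.0], 0.61), ([185.0, 308.0], 0.58)]
{'fx': 445.15249544545145, 'fy': 445.15249544545145, 'cx': 257.973319856037, 'cy': 195.23515999927142, 'origin': array([ 470.60284253,   43.00909443, 1339.65250718]), 'rotation': array([ 0.71409228,  0.04358522, -0.03918316, -0.69759388])}
top jar_row [([214.0, 319.0], 0.92)]
top old_front [([224.0, 317.0], 0.63)]
top new_jar [([198.0, 151.0], 0.8)]
top bottle_row [([206.0, 241.0], 0.57), ([224.0, 319.0], 0.2)]
top bottle_a [([230.0, 242.0], 0.8), ([250.0, 245.0], 0.77)]
top petri_dish [([145.0, 281.0], 0.96)]
top boss_head [([244.0, 364.0], 0.79)]
{'t': 0.8, 'joints': array([ 1.33111336,  0.3209516 , -0.07009265,  1.45052069,  0.02262027,
        1.37080403, -0.05693037]), 'joint_velocities': array([ 4.14670303e-04, -1.07913060e-03,  7.49311038e-05,  6.49100575e-05,
       -3.03138193e-04, -1.15858722e-04, -9.93574040e-04]), 'joint_efforts': array([-7.72232488e-05, -4.91042805e+01, -4.02730331e-01, -3.12753117e+01,
       -6.34019240e-02,  3.35979229e-02,  4.67120810e-05]), 'eef_pos': array([ 163.16313192, -629.19133212,  292.30753341]), 'eef_rot': array([ 5.90900994e-05,  7.90902691e-01, -6.11941933e-01,  2.07227013e-05]), 'wrist_force': array([-0.36961093, -0.01995854,  0.15306704]), 'wrist_torque': array([0.02117014, 0.00646824, 0.04485418]), 'width': 0.9980534853790717}
```

```bash
python3 - <<'E'
s=open('h.py').read()
s=s.replace("import numpy as np, cv2","import numpy as np, cv2\nfrom scipy.spatial.transform import Rotation as Ro\ndef RR(k):\n    w,x,y,z=k['rotation']; return Ro.from_quat([x,y,z,w]).as_matrix()")
s=s.replace("R=np.array(k['rotation']); \n    if R.shape!=(3,3): raise Exception(R)","R=RR(k)").replace("np.array(k['rotation']).T","RR(k).T")
open('h.py','w').write(s)
E
python3 - <<'E'
from h import *
im=cv2.imread('pics/top0.png'); cv2.imwrite('pics/top0c.png',cv2.resize(im[110:300,110:400],None,fx=2.75,fy=2.75,interpolation=cv2.INTER_CUBIC))
im=cv2.imread('pics/side0.png'); cv2.imwrite('pics/side0c.png',cv2.resize(im[120:340,110:400],None,fx=2.7,fy=2.7,interpolation=cv2.INTER_CUBIC))
E
```

```text
(no output)
```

View pics/top0c.png

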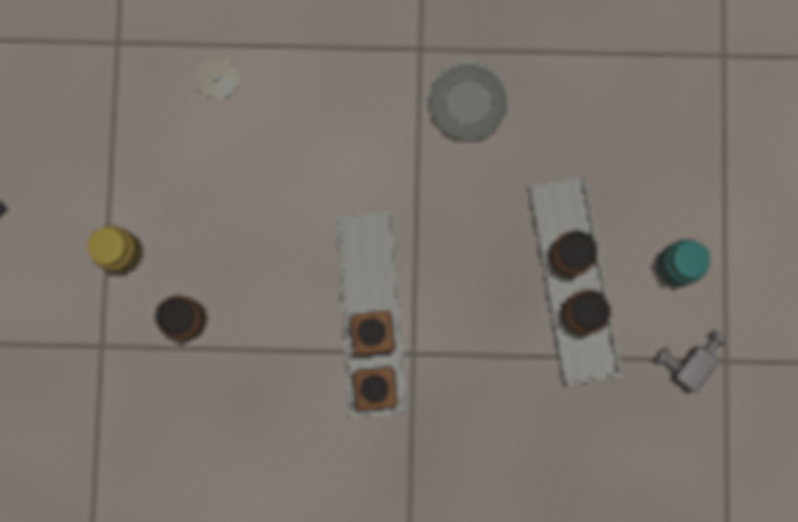

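View pics/side0c.png

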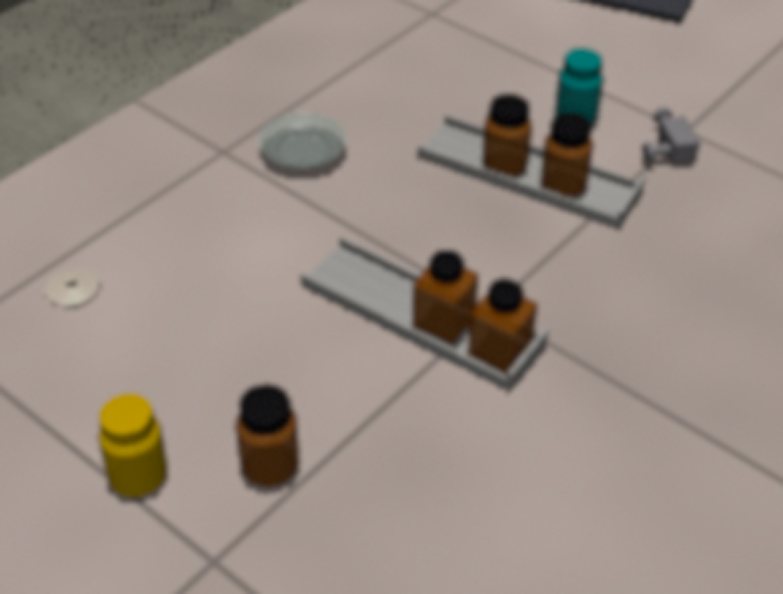

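View pics/top0.png

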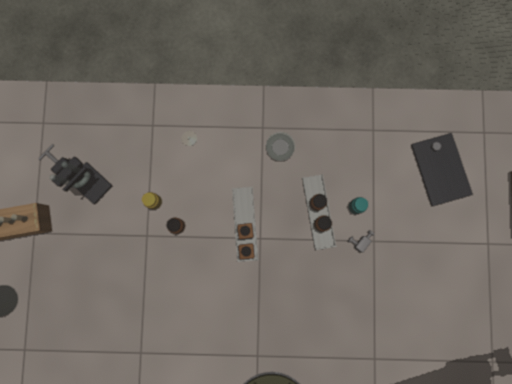

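```bash
python3 - <<'E'
from h import *
def crop2(cam,r,c,h,w,f,fn):
    im=cv2.imread(f'pics/{cam}0.png')
    cv2.imwrite(fn,cv2.resize(im[r-h:r+h,c-w:c+w],None,fx=f,fy=f,interpolation=cv2.INTER_CUBIC))
crop2('top',212,319,50,50,6,'pics/tc_tray.png')
crop2('side',185,307,50,60,6,'pics/sc_tray.png')
crop2('side',282,190,45,65,6,'pics/sc_new.png')
print(at('top',115,140+0,0))
# dark cap segmentation
for cam,boxes in(('top',{'new':(210,242,160,192),'front':(214,236,308,336),'back':(190,214,306,332)}),('side',{'new':(260,283,195,222),'front':(160,174,312,332),'back':(150,168,290,308)})):
    im=cv2.cvtColor(cv2.imread(f'pics/{cam}0.png'),cv2.COLOR_BGR2HSV)
    raw=cv2.imread(f'pics/{cam}0.png')
    for n,(a,b,c,d) in boxes.items():
        m=(raw[a:b,c:d].max(2)<45)
        r,cc=np.nonzero(m); print(cam,n,m.sum(),r.mean()+a,cc.mean()+c, r.min()+a,r.max()+a,cc.min()+c,cc.max()+c, at(cam,r.mean()+a,cc.mean()+c,74 if n=='new' else 78).round(1))
E
```

```text
[870.05316815 424.78611271   0.        ]
top new 60 224.36666666666667 172.48333333333332 219 230 168 179 [530.4 293.7  74. ]
top front 47 222.02127659574467 324.95744680851067 217 228 319 330 [ 547.  -138.8   78. ]
top back 42 200.16666666666666 320.1190476190476 195 206 314 325 [ 608.9 -124.7   78. ]
side new 236 271.6398305084746 207.78813559322035 264 280 200 216 [525.5 295.8  74. ]
side front 148 167.22297297297297 321.2094594594595 161 173 315 328 [ 542.6 -135.9   78. ]
side back 117 161.0854700854701 298.1965811965812 156 166 292 304 [ 602.6 -118.3   78. ]
```

View pics/tc_tray.png

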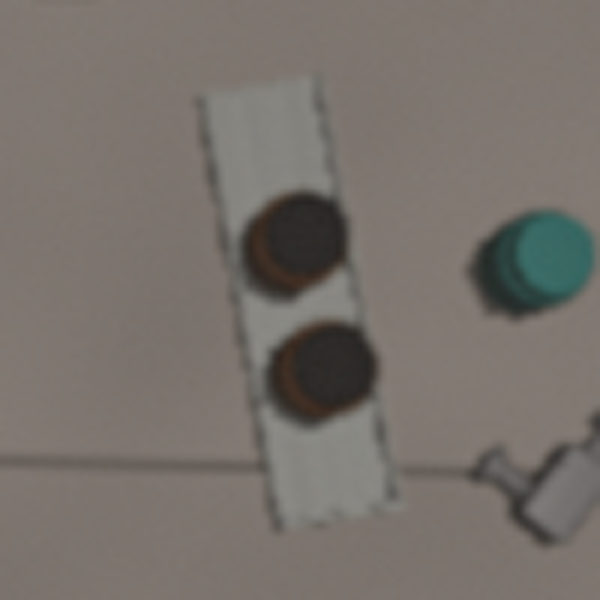

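View pics/sc_tray.png

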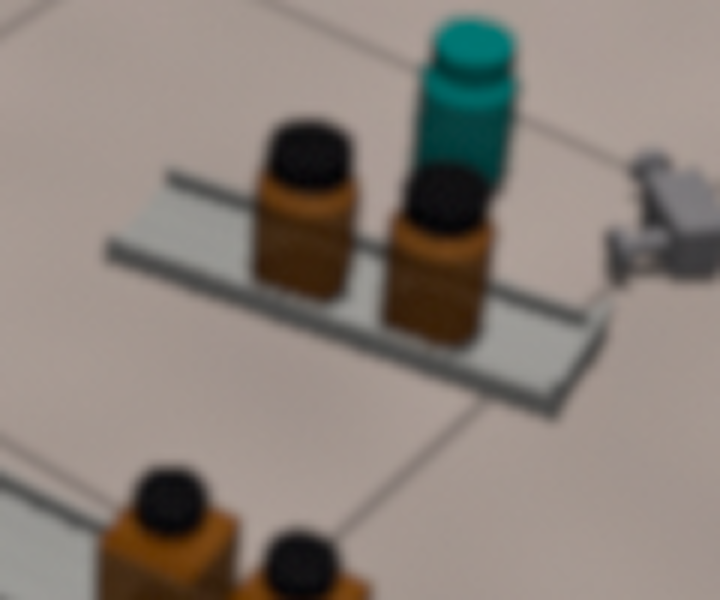

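View pics/sc_new.png

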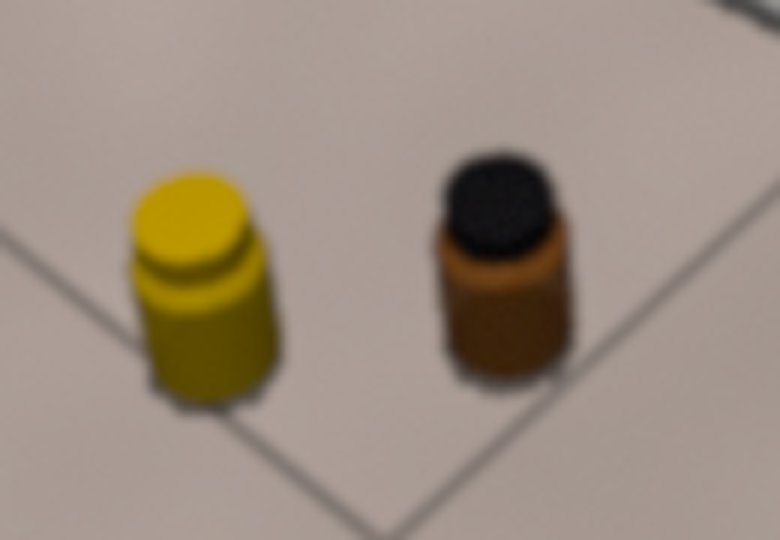

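```bash
cat >> h.py <<'E'
def hull(cam,x,y,z0,cap_r=20):
    t=np.linspace(0,2*np.pi,72); P=[]
    for z in (z0+58,z0+74):
        for a in t: P.append(proj(cam,[x+cap_r*np.cos(a),y+cap_r*np.sin(a),z])[::-1])
    return cv2.convexHull(np.array(P,np.float32))
from scipy.optimize import least_squares
def fitcap(cam,r,c,z0,g):
    def f(p):
        m=cv2.moments(hull(cam,p[0],p[1],z0)); return [m['m10']/m['m00']-c,m['m01']/m['m00']-r]
    s=least_squares(f,g,diff_step=1e-3).x
    m=cv2.moments(hull(cam,s[0],s[1],z0))
    return s.round(1), m['m00'],cv2.boundingRect(hull(cam,*s,z0))
E
python3 - <<'E'
from h import *
for cam,n,r,c,g in[('top','new',224.37,172.48,(530,294)),('side','new',271.64,207.79,(530,294)),('top','front',222.02,324.96,(545,-138)),('side','front',167.22,321.2,(545,-138)),('top','back',200.17,320.12,(605,-122)),('side','back',161.09,298.2,(605,-122))]:
    print(cam,n,fitcap(cam,r,c,0 if n=='new' else 4,g))
T=[(199,97),(318,75),(403,502),(277,530)]
top=[at('top',162+b/6,269+a/6,z)[:2] for (a,b),z in zip(T,(14,14,22,22))]
S=[(107,240),(170,170),(607,318),(553,400)]
side=[at('side',135+b/6,247+a/6,z)[:2] for (a,b),z in zip(S,(14,14,22,22))]
L=np.array([(110,31),(110,-31),(-110,-31),(-110,31)])
for P in(np.array(top),np.array(side)):
    print(P.round(1).tolist())
    s=least_squares(lambda p:(np.c_[np.cos(p[2])*L[:,0]-np.sin(p[2])*L[:,1]+p[0],np.sin(p[2])*L[:,0]+np.cos(p[2])*L[:,1]+p[1]]-P).ravel(),[P[:,0].mean(),P[:,1].mean(),.15])
    print(s.x.round(3),s.fun.round(1))
E
```

```text
top new (array([530.8, 295.2]), 169.19884291000199, (164, 217, 17, 15))Traceback (most recent call last):
  File "<stdin>", line 3, in <module>
  File "h.py", line 28, in fitcap
    s=least_squares(f,g,diff_step=1e-3).x
      ~~~~~~~~~~~~~^^^^^^^^^^^^^^^^^^^^
    return func(*args, **kwargs)
    result = trf(vector_fun.fun, vector_fun.jac, x0, f0, J0, lb, ub, ftol, xtol,
                 gtol, max_nfev, x_scale, loss_function, tr_solver,
                 tr_options.copy(), verbose, callback=callback_wrapped)
    return trf_no_bounds(
        fun, jac, x0, f0, J0, ftol, xtol, gtol, max_nfev, x_scale,
        loss_function, tr_solver, tr_options, verbose, callback=callback)
    f_new = fun(x_new)
    self._update_fun()
    ~~~~~~~~~~~~~~~~^^
    self.f = self.fun_wrapped(xp_copy(self.x))
             ~~~~~~~~~~~~~~~~^^^^^^^^^^^^^^^^^
    return np.atleast_1d(self.fun(x))
                         ~~~~~~~~^^^
    return self.f(x, *self.args, **self.kwargs)
           ~~~~~~^^^^^^^^^^^^^^^^^^^^^^^^^^^^^^
  File "h.py", line 27, in f
    m=cv2.moments(hull(cam,p[0],p[1],z0)); return [m['m10']/m['m00']-c,m['m01']/m['m00']-r]
                  ~~~~^^^^^^^^^^^^^^^^^^
  File "h.py", line 22, in hull
    for a in t: P.append(proj(cam,[x+cap_r*np.cos(a),y+cap_r*np.sin(a),z])[::-1])
                         ~~~~^^^^^^^^^^^^^^^^^^^^^^^^^^^^^^^^^^^^^^^^^^^^^
  File "h.py", line 17, in proj
    k=robot.calibration(cam); q=RR(k).T@(np.array(p,float)-k['origin'])
ValueError: time passes only in moves, steps and waits
```

```bash
sed -i "s/robot.calibration(cam)/cal(cam)/" h.py; cat > a.py <<'E'
import functools
from numpy import array
C={'side':{'fx': 471.65475665893257, 'fy': 471.65475665893257, 'cx': 256.98517485903767, 'cy': 198.91184621619652, 'origin': array([ 62.58176965, 708.98038618, 818.35599496]), 'rotation': array([-0.31363241, -0.13433422,  0.38668681,  0.85677438])},
'top':{'fx': 445.15249544545145, 'fy': 445.15249544545145, 'cx': 257.973319856037, 'cy': 195.23515999927142, 'origin': array([ 470.60284253,   43.00909443, 1339.65250718]), 'rotation': array([ 0.71409228,  0.04358522, -0.03918316, -0.69759388])}}
def cal(c): return C[c]
E
sed -i '1i from a import cal' h.py
cat > m1.py <<'E'
from h import *
for cam,n,r,c,g in[('top','new',224.37,172.48,(530,294)),('side','new',271.64,207.79,(530,294)),('top','front',222.02,324.96,(545,-138)),('side','front',167.22,321.2,(545,-138)),('top','back',200.17,320.12,(605,-122)),('side','back',161.09,298.2,(605,-122))]:
    print(cam,n,fitcap(cam,r,c,0 if n=='new' else 4,g))
T=[(199,97),(318,75),(403,502),(277,530)]
top=[at('top',162+b/6,269+a/6,z)[:2] for (a,b),z in zip(T,(14,14,22,22))]
S=[(107,240),(170,170),(607,318),(553,400)]
side=[at('side',135+b/6,247+a/6,z)[:2] for (a,b),z in zip(S,(14,14,22,22))]
L=np.array([(110,31),(110,-31),(-110,-31),(-110,31)])
for P in(np.array(top),np.array(side)):
    print(P.round(1).tolist())
    s=least_squares(lambda p:(np.c_[np.cos(p[2])*L[:,0]-np.sin(p[2])*L[:,1]+p[0],np.sin(p[2])*L[:,0]+np.cos(p[2])*L[:,1]+p[1]]-P).ravel(),[P[:,0].mean(),P[:,1].mean(),.15])
    print(s.x.round(3),s.fun.round(1))
E
python3 m1.py
```

```text
top new (array([530.8, 295.2]), 169.19882980443072, (164, 217, 17, 15))
side new (array([530.6, 291.2]), 335.1841084116604, (197, 261, 21, 21))
top front (array([ 547.4, -139.8]), 167.08530878275633, (317, 214, 16, 16))
side front (array([ 547.9, -145.2]), 191.65606731781736, (313, 160, 17, 15))
top back (array([ 609.7, -125.6]), 165.43448202987202, (312, 192, 16, 16))
side back (array([ 608.5, -127.4]), 184.46029295003973, (290, 154, 17, 15))
[[681.3, -78.7], [693.8, -138.2], [481.6, -180.2], [466.6, -118.7]]
[ 5.80826e+02 -1.28942e+02  1.92000e-01] [ 1.6  1.2  0.9 -0.1 -2.9 -0.2  0.4 -0.9]
[[681.1, -79.7], [691.7, -139.4], [475.4, -172.3], [464.3, -111.3]]
[ 5.78145e+02 -1.25693e+02  1.50000e-01] [ 1.2  1.1 -0.2 -0.5 -1.4 -0.5  0.4 -0.1]
```

```bash
cat >> h.py <<'E'
def traylines(p):
    x0,y0,a=p
    def W(u,v,z): return [x0+np.cos(a)*u-np.sin(a)*v,y0+np.sin(a)*u+np.cos(a)*v,z]
    return [(W(110,s*e,14),W(-110,s*e,14)) for s in(1,-1) for e in(28,31)]+[(W(-110,31,22),W(-110,-31,22)),(W(-106,31,22),W(-106,-31,22)),(W(110,31,4),W(110,-31,4)),(W(-110,31,0),W(-110,-31,0)),(W(110,31,0),W(-110,31,0))]
def overlay(cam,src,p,jars,r,c,h,w,f,fn):
    im=cv2.imread(src)[r-h:r+h,c-w:c+w]; im=cv2.resize(im,None,fx=f,fy=f,interpolation=cv2.INTER_CUBIC)
    q=lambda P:(lambda rc:(int(round((rc[1]+.5-c+w)*f)),int(round((rc[0]+.5-r+h)*f))))(proj(cam,P))
    for A,B in traylines(p) if p is not None else []: cv2.line(im,q(A),q(B),(0,0,255),1,cv2.LINE_AA)
    for x,y,z0 in jars:
        for R,z in((20,74),(20,58),(24,52),(24,0)):
            t=np.linspace(0,2*np.pi,40); cv2.polylines(im,[np.array([q([x+R*np.cos(a),y+R*np.sin(a),z0+z]) for a in t])],True,(0,255,0),1,cv2.LINE_AA)
    cv2.imwrite(fn,im); return im
E
python3 - <<'E'
from h import *
p=(580,-128,.17); J=[(547.5,-141,4),(609,-126,4)]
a=overlay('top','pics/top0.png',p,J,212,319,45,33,6,'pics/o1.png')
b=overlay('side','pics/side0.png',p,J,185,307,45,52,5,'pics/o2.png')
b=cv2.copyMakeBorder(b,0,a.shape[0]-b.shape[0],0,0,0)if a.shape[0]>b.shape[0] else b
cv2.imwrite('pics/o.png',np.hstack([a[:,:396],b])[:600,:])
E
```

```text
(no output)
```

View pics/o1.png

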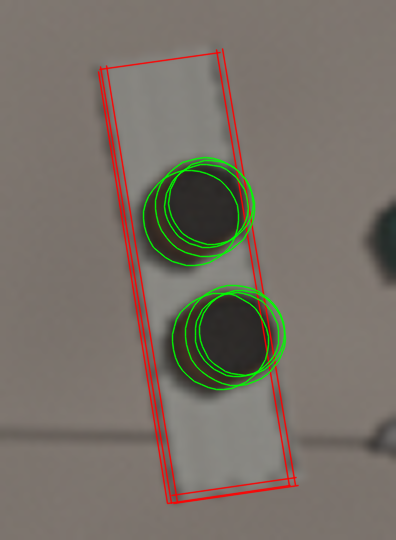

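View pics/o2.png

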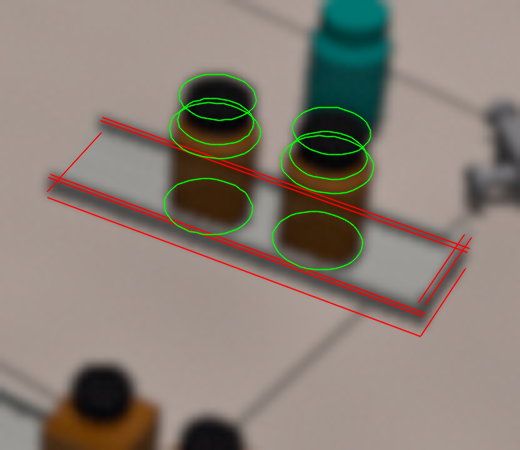

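```bash
cat > capseg.py <<'E'
from h import *
def seg(cam,src,x,y,z0,verbose=True):
    """refine jar xy from cap in one camera: red-channel threshold halfway between cap and amber, subpixel by upsampling"""
    raw=cv2.imread(src).astype(np.float32); f=8
    for it in range(2):
        h=hull(cam,x,y,z0).reshape(-1,2); c,r=h.mean(0); k=14; r0,c0=int(round(r))-k,int(round(c))-k
        s=raw[r0:r0+2*k+1,c0:c0+2*k+1]
        s=cv2.resize(s,None,fx=f,fy=f,interpolation=cv2.INTER_CUBIC)
        R=s[:,:,2]; sat=s.max(2)-s.min(2)
        lo=np.median(R[s.shape[0]//2-16:s.shape[0]//2+16,s.shape[1]//2-16:s.shape[1]//2+16])
        th=lo+(22 if cam=='side' else 14)
        m=((R<th)).astype(np.uint8)
        n,l,st,ce=cv2.connectedComponentsWithStats(m)
        i=l[s.shape[0]//2,s.shape[1]//2]
        cx=(ce[i][0]+.5)/f-.5+c0; cy=(ce[i][1]+.5)/f-.5+r0
        p,a,bb=fitcap(cam,cy,cx,z0,(x,y)); x,y=p
    return p,lo,'area',st[i][4]/f/f,'exp',round(a,1)
E
python3 - <<'E'
from capseg import *
for n,x,y,z in(('new',530,292,0),('front',547,-139,4),('back',608,-125,4)):
    for cam in('top','side'): print(n,cam,seg(cam,f'pics/{cam}0.png',x,y,z))
im=cv2.imread('pics/top0.png'); print(im[224,160:184,2],im[222,312:340,2])
im=cv2.imread('pics/side0.png'); print(im[258:300,208,2],im[156:190,320,2])
E
```

```text
new top (array([529.8, 292. ]), np.float32(45.30877), 'area', np.float64(145.515625), 'exp', 169.1)
new side (array([530.5, 291.4]), np.float32(19.0902), 'area', np.float64(234.296875), 'exp', 335.3)
front top (array([ 543.7, -133.1]), np.float32(45.5469), 'area', np.float64(181.421875), 'exp', 166.8)
front side (array([ 561. , -172.4]), np.float32(15.2740135), 'area', np.float64(330.0625), 'exp', 183.9)
back top (array([ 604.8, -119.3]), np.float32(45.87065), 'area', np.float64(184.953125), 'exp', 165.2)
back side (array([ 608.6, -127.3]), np.float32(16.821459), 'area', np.float64(109.921875), 'exp', 184.5)
[129 129 128 130 129 118  89  52  40  45  46  44  47  47  45  45  46  44
  45  46  56  69  64  52] [128 102  63  52  61  58  47  45  46  44  44  44  45  46  46  45  44  43
  44  69 109 128 131 130 129 130 130 130]
[167 167 163 144 103  55  22  15  17  18  18  20  19  20  21  19  18  19
  16  15   7  13  47  84 105 107  95  79  65  60  60  59  59  60  59  59
  60  60  59  59  59  64] [  5   5   2   3   5  12  13  15  18  17  15  19  17  15  13  11   8  19
  52  86 104 101  84  67  61  62  64  63  61  59  59  58  58  58]
```

```bash
cat > capfit.py <<'E'
from h import *
from scipy.ndimage import map_coordinates
from scipy.optimize import minimize
def score(cam,ch,x,y,z0,d=1.2):
    h=hull(cam,x,y,z0).reshape(-1,2); h=np.vstack([h,h[:1]])
    L=np.r_[0,np.cumsum(np.linalg.norm(np.diff(h,axis=0),axis=1))]; t=np.linspace(0,L[-1],80,endpoint=False)
    P=np.c_[np.interp(t,L,h[:,0]),np.interp(t,L,h[:,1])]
    T=np.roll(P,-1,0)-np.roll(P,1,0); N=np.c_[T[:,1],-T[:,0]]; N/=np.linalg.norm(N,axis=1)[:,None]
    if ((P-P.mean(0))*N).sum()<0: N=-N
    g=lambda Q:map_coordinates(ch,[Q[:,1],Q[:,0]],order=1)
    D=g(P+d*N)-g(P-d*N)
    return np.clip(D,-20,45).mean()
def fit(cams,srcs,x,y,z0,rng=14):
    chs=[cv2.imread(s)[:,:,2].astype(float) for s in srcs]
    f=lambda p:-sum(score(c,ch,p[0],p[1],z0) for c,ch in zip(cams,chs))
    best=min(((f((x+i,y+j)),x+i,y+j) for i in range(-rng,rng+1,3) for j in range(-rng,rng+1,3)))
    r=minimize(f,best[1:],method='Nelder-Mead',options={'initial_simplex':[best[1:],(best[1]+2,best[2]),(best[1],best[2]+2)]})
    return r.x.round(1),round(-r.fun,1)
E
python3 - <<'E'
from capfit import *
for n,x,y,z in(('new',530,292,0),('front',547,-139,4),('back',608,-125,4)):
    print(n,*[fit([c],[f'pics/{c}0.png'],x,y,z) for c in('top','side')],fit(['top','side'],['pics/top0.png','pics/side0.png'],x,y,z))
E
```

```text
new (array([530.9, 295.1]), np.float64(36.4)) (array([533., 290.]), np.float64(45.0)) (array([532.7, 292. ]), np.float64(77.1))
front (array([ 546.8, -139.4]), np.float64(36.1)) (array([ 550.5, -150.7]), np.float64(34.2)) (array([ 546.8, -140.4]), np.float64(64.5))
back (array([ 609.4, -125.5]), np.float64(36.4)) (array([ 609., -130.]), np.float64(45.0)) (array([ 609.5, -126.3]), np.float64(77.5))
```

```bash
cat > b.py <<'E'
import numpy as np
from scipy.spatial.transform import Rotation as Ro
def mat(q): return Ro.from_quat([q[1],q[2],q[3],q[0]]).as_matrix()
def plan(s,tgt,a,flip=0):
    """delta in tool frame (mm) and rotvec (deg) to reach tgt TCP with z down, tool x along tray v (angle a)"""
    R=mat(s['eef_rot']); 
    sg=-1 if flip else 1
    X=sg*np.array([-np.sin(a),np.cos(a),0]); Z=np.array([0,0,-1.]); Y=np.cross(Z,X)
    G=np.c_[X,Y,Z]; rv=np.degrees(Ro.from_matrix(R.T@G).as_rotvec())
    d=np.array(tgt)-s['eef_pos']
    return 'shift now-tool',(R.T@d).round(1),'rot',rv.round(2),'shift target-tool',(G.T@d).round(1)
E
python3 - <<'E'
from b import *; from h import robot
s=robot.sense(); print(s['t'],mat(s['eef_rot']).round(3))
a=.18; c=np.array([580,-128]); u=np.array([np.cos(a),np.sin(a)])
for f in(0,1): print(plan(s,[*(c+80*u),160],a,f))
print((c+80*u))
E
```

```text
0.8 [[ 0.251 -0.968 -0.   ]
 [-0.968 -0.251 -0.   ]
 [ 0.     0.    -1.   ]]
('shift now-tool', array([-374.6, -609.1,  132.2]), 'rot', array([ 1.0000e-02,  1.0000e-02, -1.7577e+02]), 'shift target-tool', array([418.5, 579.8, 132.3]))
('shift now-tool', array([-374.6, -609.1,  132.2]), 'rot', array([ 0.  , -0.01,  4.23]), 'shift target-tool', array([-418.5, -579.8,  132.3]))
[ 658.70749542 -113.67763413]
```

Call:
{"op": "play_rows", "data": {"steps": [[-20,-28,0,0,0,4.2,0],[-28,-39,0,0,0,0,0],[-28,-39,0,0,0,0,0],[-28,-39,0,0,0,0,0],[-28,-39,0,0,0,0,0],[-28,-39,0,0,0,0,0],[-28,-39,0,0,0,0,0],[-28,-39,0,0,0,0,0],[-28,-39,0,0,0,0,0],[-28,-39,0,0,0,0,0],[-28,-39,0,0,0,0,0],[-28,-39,0,0,0,0,0]], "grip_force": 20}}

```text
t: 2.0
eef_pos: [553.1, -221.4, 292.6]
eef_rot: [0.0, 0.768, -0.641, 0.0]
wrist_force: [0.8, -0.4, 0.7]
width: 0.033
```

Call:
{"op": "play_rows", "data": {"steps": [[-28,-40,0,0,0,0,0],[-28,-40,0,0,0,0,0],[-28,-40,0,0,0,0,0],[-3,-3,40,0,0,0,0],[0,0,40,0,0,0,0],[0,0,40,0,0,0,0],[0,0,0,0,0,0,0],[0,0,0,0,0,0,0]]}}

```text
t: 2.8
eef_pos: [657.4, -115.3, 172.5]
eef_rot: [0.0, 0.768, -0.641, -0.0]
wrist_force: [0.2, -0.1, 0.7]
width: 0.006
```

```bash
cat > v.py <<'E'
import sys; from h import *
tag=sys.argv[1]; r,c,h,w,f=map(int,sys.argv[2:7]) 
save('top',f'pics/top{tag}.png'); save('side',f'pics/side{tag}.png')
im=cv2.imread(f'pics/top{tag}.png')[r-h:r+h,c-w:c+w]; a=cv2.resize(im,None,fx=f,fy=f,interpolation=cv2.INTER_CUBIC)
r,c=map(int,sys.argv[7:9]); im=cv2.imread(f'pics/side{tag}.png')[r-h:r+h,c-w:c+w]; b=cv2.resize(im,None,fx=f,fy=f,interpolation=cv2.INTER_CUBIC)
cv2.imwrite(f'pics/both{tag}.png',np.hstack([a,b])); s=robot.sense(); print(s['t'],s['eef_pos'],s['wrist_force'],s['width'])
E
python3 v.py 1 212 319 55 40 5 180 307
```

```text
2.9 [ 658.95433818 -115.35295722  175.28999369] [ 0.07332999 -0.39555637  0.32414865] 0.006130952370563972
```

View pics/both1.png

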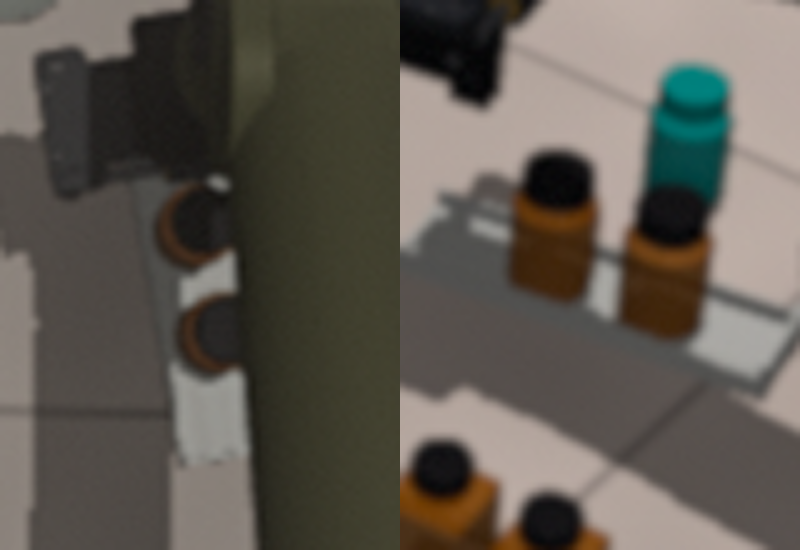

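Call:
{"op": "play_rows", "data": {"steps": [[0,0,40,0,0,0,0],[0,0,35,0,0,0,0],[0,0,10,0,0,0,0],[0,0,0,0,0,0,0],[0,0,0,0,0,0,0],[0,0,0,0,0,0,0]]}}

```text
t: 3.5
eef_pos: [659.2, -115.3, 90.2]
eef_rot: [-0.001, 0.768, -0.641, 0.002]
wrist_force: [-0.3, 0.1, 0.4]
width: 0.003
```

```bash
python3 v.py 2 212 319 55 40 5 180 307; python3 -c "
from h import *
for P in ([659,-115,20],[659,-115,70]): print(proj('side',P))"
```

```text
3.6 [ 658.58218319 -115.20663046   89.36708339] [-0.28199858 -0.39066864  0.43841311] -0.0019278092733216886
(np.float64(170.46389849535086), np.float64(279.30013934500334))
(np.float64(155.688213200695), np.float64(280.12292362457725))
```

View pics/both2.png

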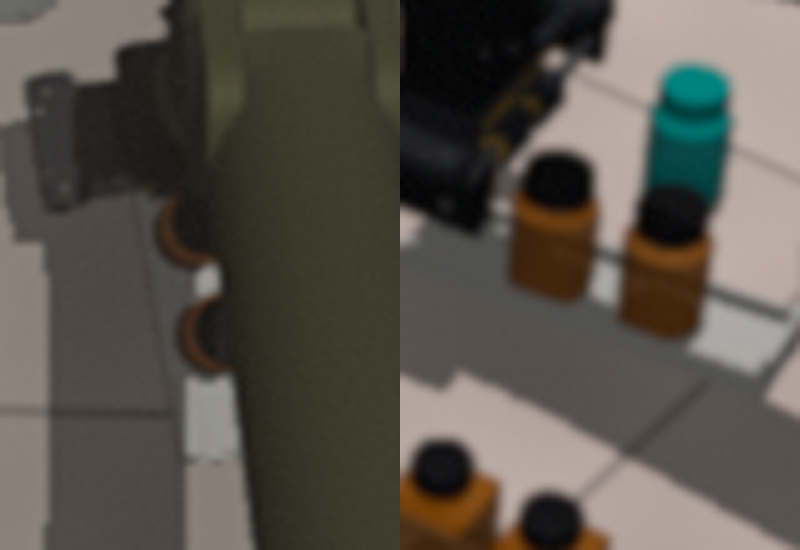

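Call:
{"op": "play_rows", "data": {"steps": [[0,4,0,0,0,0,0],[0,5,0,0,0,0,0],[0,5,0,0,0,0,0],[0,4,0,0,0,0,0],[0,4,0,0,0,0,0],[0,4,0,0,0,0,0],[0,4,0,0,0,0,0],[0,4,0,0,0,0,0],[0,4,0,0,0,0,0],[0,4,0,0,0,0,0],[0,4,0,0,0,0,0],[0,4,0,0,0,0,0]]}}

```text
t: 4.8
eef_pos: [608.0, -124.1, 87.3]
eef_rot: [-0.0, 0.768, -0.64, 0.0]
wrist_force: [2.1, -0.6, -0.2]
width: -0.001
```

```bash
python3 v.py 3 212 319 55 40 5 180 307
```

```text
4.9 [ 607.45322246 -124.38422184   87.22978764] [0.77348906 0.82451966 0.9547048 ] 0.007922559534388616
```

View pics/both3.png

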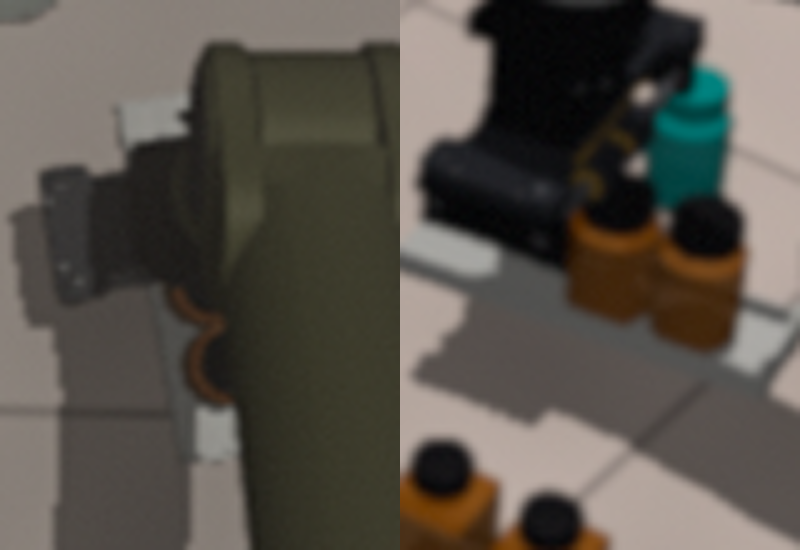

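Call:
{"op": "play_rows", "data": {"steps": [[0,4,-1,0,0,0,0],[0,4,-1,0,0,0,0],[0,4,0,0,0,0,0],[0,4,0,0,0,0,0],[0,3,0,0,0,0,0],[0,0,0,0,0,0,0]]}}

```text
t: 5.5
eef_pos: [588.8, -127.8, 89.2]
eef_rot: [0.0, 0.768, -0.641, -0.0]
wrist_force: [-0.1, 0.1, 0.1]
width: 0.009
```

Call:
{"op": "play_rows", "data": {"steps": [[0,2,0,0,0,0,0],[0,2,0,0,0,0,0],[0,0,0,0,0,0,0]]}}

```text
t: 5.8
eef_pos: [585.4, -128.3, 89.3]
eef_rot: [0.0, 0.768, -0.64, -0.0]
wrist_force: [1.4, 0.4, -0.6]
width: 0.001
```

```bash
python3 v.py 4 212 319 55 40 5 180 307
```

```text
5.9 [ 585.45735947 -128.24894666   89.23257365] [ 0.32237207 -0.72753092 -0.50712234] 0.007092245872403827
```

View pics/both4.png

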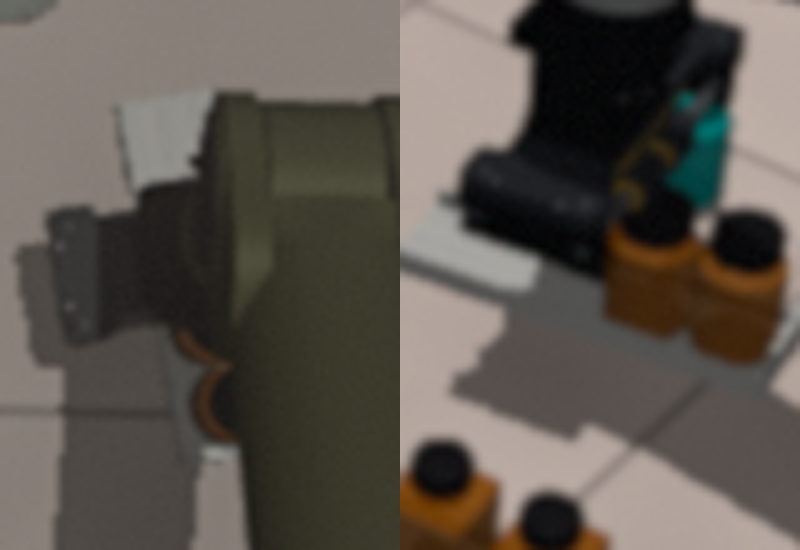

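Both jars move upright together; a small gap to the stop remains (front jar near crop (740,350) and the stop at about (775,370)). Continuing in 1 mm rows.

Call:
{"op": "play_rows", "data": {"steps": [[0,1,0,0,0,0,0],[0,1,0,0,0,0,0],[0,1,0,0,0,0,0],[0,0,0,0,0,0,0]]}}

```text
t: 6.3
eef_pos: [582.6, -128.7, 89.3]
eef_rot: [-0.0, 0.768, -0.64, 0.0]
wrist_force: [1.5, 0.8, 0.3]
width: 0.003
```

Call:
{"op": "play_rows", "data": {"steps": [[0,1,0,0,0,0,0],[0,1,0,0,0,0,0],[0,0,0,0,0,0,0]]}}

```text
t: 6.6
eef_pos: [582.0, -128.8, 89.9]
eef_rot: [-0.001, 0.768, -0.64, 0.001]
wrist_force: [5.2, 0.5, -0.3]
width: 0.007
```

Call:
{"op": "play_rows", "data": {"steps": [[0,1,0,0,0,0,0],[0,1,0,0,0,0,0],[0,0,0,0,0,0,0]]}}

```text
t: 6.9
eef_pos: [581.5, -128.9, 90.7]
eef_rot: [-0.002, 0.768, -0.64, 0.003]
wrist_force: [8.1, 2.0, -1.2]
width: 0.003
```

Call:
{"op": "play_rows", "data": {"steps": [[0,-4,0,0,0,0,0],[0,-5,0,0,0,0,0],[0,0,-30,0,0,0,0],[0,0,-45,0,0,0,0],[0,0,-45,0,0,0,0],[-45,0,0,0,0,0,80],[-45,0,0,0,0,0,80],[-45,0,0,0,0,0,80],[-45,0,0,0,0,0,80],[-45,0,0,0,0,0,80],[0,0,0,0,0,0,80]]}}

```text
t: 8.0
eef_pos: [544.5, 101.4, 209.4]
eef_rot: [-0.0, 0.772, -0.636, -0.002]
wrist_force: [0.1, -0.2, 0.6]
width: 0.466
```

```bash
python3 v.py 5 212 319 55 40 5 180 307
```

```text
8.1 [546.34660747  94.2489318  208.90090184] [ 1.20322975 -1.47725171 -0.31533538] 0.5560456231675702
```

View pics/both5.png

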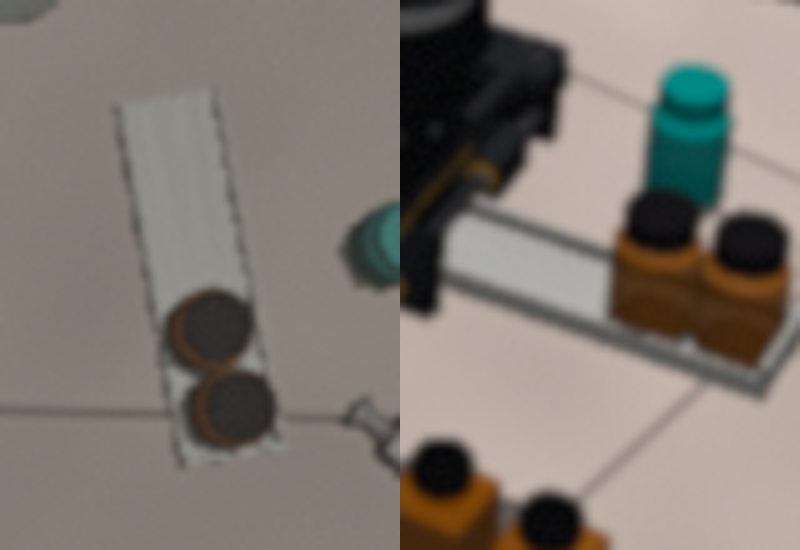

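```bash
python3 - <<'E'
from capfit import *
from b import plan
for n,x,y,z in(('front',500,-147,4),('back',547,-138,4)):
    print(n,*[fit([c],[f'pics/{c}5.png'],x,y,z,11) for c in('top','side')],fit(['top','side'],['pics/top5.png','pics/side5.png'],x,y,z,11))
s=robot.sense(); print(plan(s,[532,292.5,200],.18,1))
p=(579,-128,.175)
a=overlay('top','pics/top5.png',p,[],212,319,45,33,6,'pics/o3.png')
E
```

```text
front (array([ 502.6, -146.8]), np.float64(34.3)) (array([ 502. , -149.5]), np.float64(45.0)) (array([ 502.4, -147.8]), np.float64(77.6))
back (array([ 549.4, -132.9]), np.float64(35.6)) (array([ 550.9, -144.5]), np.float64(33.5)) (array([ 549.3, -134.6]), np.float64(65.5))
('shift now-tool', array([-197.6,  -22.1,    8.7]), 'rot', array([ 0.1 , -0.05,  0.2 ]), 'shift target-tool', array([-197.6,  -21.4,    8.9]))
```

View pics/o3.png

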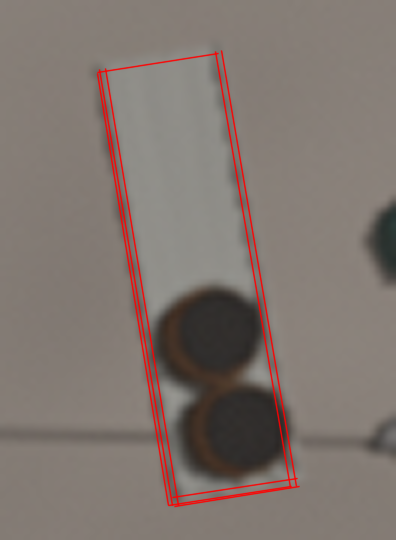

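```bash
python3 - <<'E'
from h import *
J=[(502.6,-147,4),(549.4,-133,4)]
a=overlay('top','pics/top5.png',(581,-128,.175),J,232,323,22,22,13,'pics/o4.png')
J=[(502,-149.5,4),(549.4,-138,4)]
b=overlay('side','pics/side5.png',(579,-130,.165),J,190,340,30,30,10,'pics/o5.png')
h=min(a.shape[0],b.shape[0]);cv2.imwrite('pics/o45.png',np.hstack([cv2.resize(a,None,fx=.7,fy=.7)[:400],cv2.resize(b,(400,400))]))
E
```

```text
(no output)
```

View pics/o4.png

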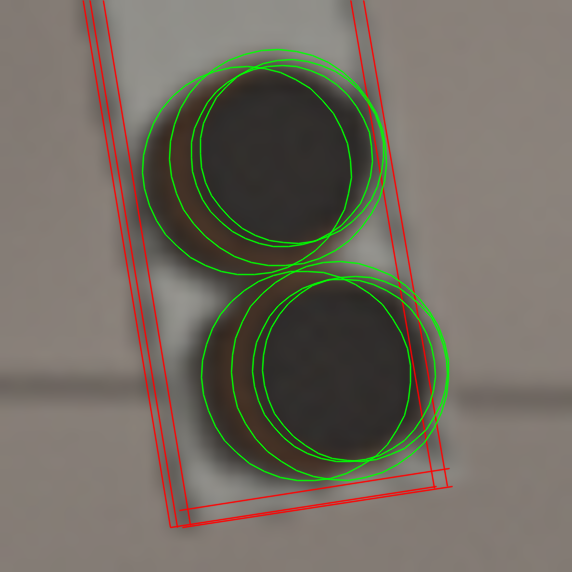

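View pics/o5.png

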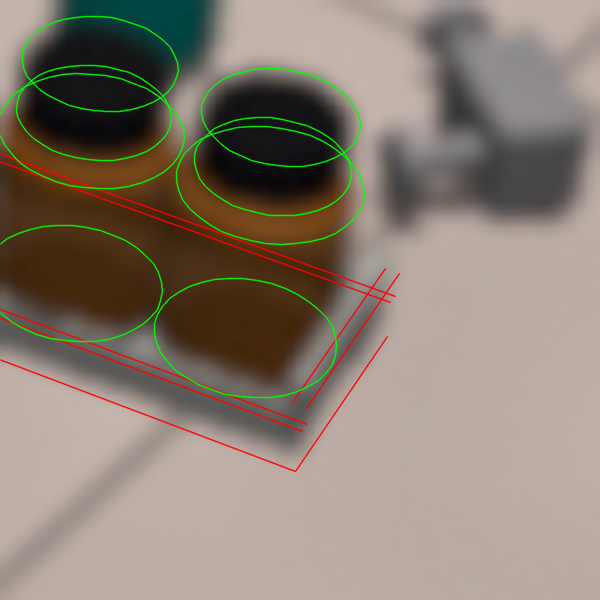

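Candidates for new_jar: the amber jar with black cap (side row 280, col 208; top 226, 176) and the yellow one (side 282, 156; top 201, 152). The amber one is meant; the enlarged crop already showed its amber body and black cap. Moving above it.

Call:
{"op": "play_rows", "data": {"steps": [[-45,-5,0,0,0,0,80],[-45,-5,0,0,0,0,80],[-45,-5,0,0,0,0,80],[-40,-5,0,0,0,0,80],[-22,-1,8,0,0,0,80],[0,0,20,0,0,0,80],[0,0,0,0,0,0,80],[0,0,0,0,0,0,80]]}}

```text
t: 8.9
eef_pos: [533.3, 288.6, 180.5]
eef_rot: [0.001, 0.767, -0.642, 0.0]
wrist_force: [0.5, -0.6, 0.4]
width: 0.921
```

```bash
python3 v.py 6 212 180 55 40 5 265 200; python3 -c "
from b import *;from h import robot
s=robot.sense();print(plan(s,[532,292.5,88],.18,1))"
```

```text
9.0 [533.61881868 289.41535263 181.79009133] [ 0.69776569 -0.04811932 -0.04168304] 0.9198105536278717
('shift now-tool', array([-3.4,  1.1, 93.8]), 'rot', array([-0.04, -0.04, -0.13]), 'shift target-tool', array([-3.3,  1. , 93.8]))
```

View pics/both6.png

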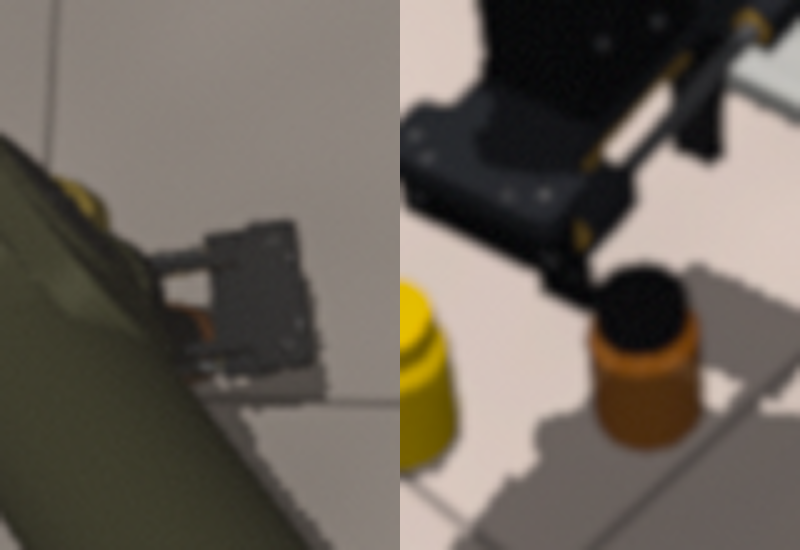

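Call:
{"op": "play_rows", "data": {"steps": [[-3,1,30,0,0,0,80],[0,0,30,0,0,0,80],[0,0,22,0,0,0,80],[0,0,12,0,0,0,80],[0,0,0,0,0,0,80],[0,0,0,0,0,0,80]]}}

```text
t: 9.6
eef_pos: [531.8, 293.9, 88.4]
eef_rot: [-0.001, 0.768, -0.641, 0.0]
wrist_force: [0.0, 0.5, 0.4]
width: 0.921
```

```bash
python3 v.py 7 212 180 55 40 5 265 200
```

```text
9.7 [531.93603291 294.28176111  88.90611589] [-0.91360799 -0.30259666  0.40533796] 0.9184507638948336
```

View pics/both7.png

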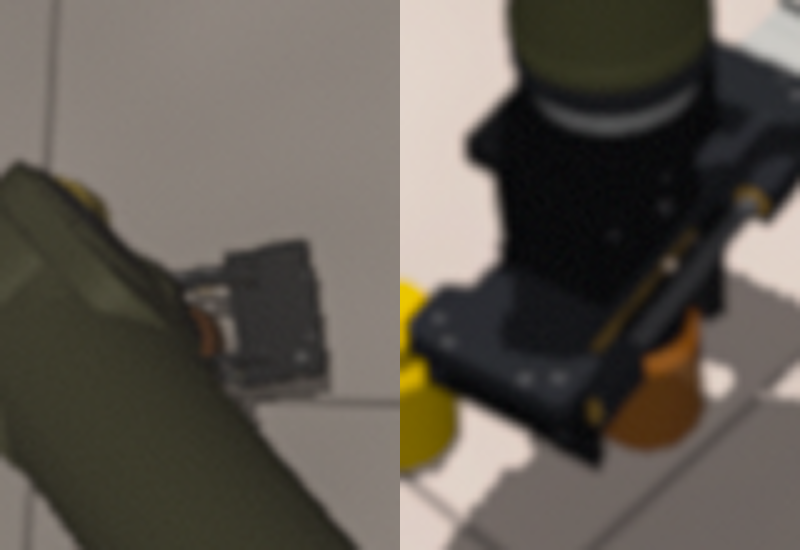

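Jar is between the fingers, with no contact force. Closing.

Call:
{"op": "play_rows", "data": {"steps": [[0,0,0,0,0,0,60],[0,0,0,0,0,0,52],[0,0,0,0,0,0,45],[0,0,0,0,0,0,42],[0,0,0,0,0,0,42],[0,0,0,0,0,0,42],[0,0,0,0,0,0,42],[0,0,0,0,0,0,42]], "grip_force": 20}}

```text
t: 10.5
eef_pos: [530.9, 293.8, 87.2]
eef_rot: [0.0, 0.768, -0.641, 0.0]
wrist_force: [-0.6, -0.3, 1.3]
width: 0.546
```

```bash
python3 -c "
from h import robot
s=robot.sense();print(s['t'],s['eef_pos'],s['wrist_force'],s['width']*87)"
```

```text
10.5 [530.9157581  293.75590298  87.23978948] [-0.60037273 -0.26194491  1.30083171] 47.52822977929553
```

Call:
{"op": "play_rows", "data": {"steps": [[0,0,-10,0,0,0,42],[0,0,-30,0,0,0,42],[0,0,-40,0,0,0,42],[0,0,-40,0,0,0,42],[20,0,0,0,0,0,42],[38,1,0,0,0,0,42],[38,1,0,0,0,0,42],[38,1,0,0,0,0,42],[38,1,0,0,0,0,42],[38,1,0,0,0,0,42],[38,1,0,0,0,0,42]]}}

```text
t: 11.6
eef_pos: [569.5, 47.4, 207.8]
eef_rot: [-0.0, 0.768, -0.64, 0.0]
wrist_force: [-0.0, -0.1, -1.0]
width: 0.545
```

Call:
{"op": "play_rows", "data": {"steps": [[38,1,0,0,0,0,42],[38,0,0,0,0,0,42],[38,0,0,0,0,0,42],[32,0,0,0,0,0,42],[20,0,0,0,0,0,42],[8,0,0,0,0,0,42],[0,0,0,0,0,0,42],[0,0,0,0,0,0,42],[0,0,0,0,0,0,42]]}}

```text
t: 12.5
eef_pos: [599.8, -120.3, 207.4]
eef_rot: [-0.0, 0.769, -0.639, -0.0]
wrist_force: [-0.8, 0.4, -2.5]
width: 0.543
```

```bash
python3 v.py 8 212 319 55 40 5 170 307; python3 -c "
from b import *;from h import robot
s=robot.sense();print(s['width']*87,plan(s,[600.3,-125.5,130],.18,1))"
```

```text
12.6 [ 599.80632665 -120.89221782  207.39299537] [-0.03468238 -0.05832489 -1.8630699 ] 0.5455514276745644
47.462974207687104 ('shift now-tool', array([ 4.6,  0.4, 77.4]), 'rot', array([-0.01,  0.01,  0.17]), 'shift target-tool', array([ 4.6,  0.3, 77.4]))
```

View pics/both8.png

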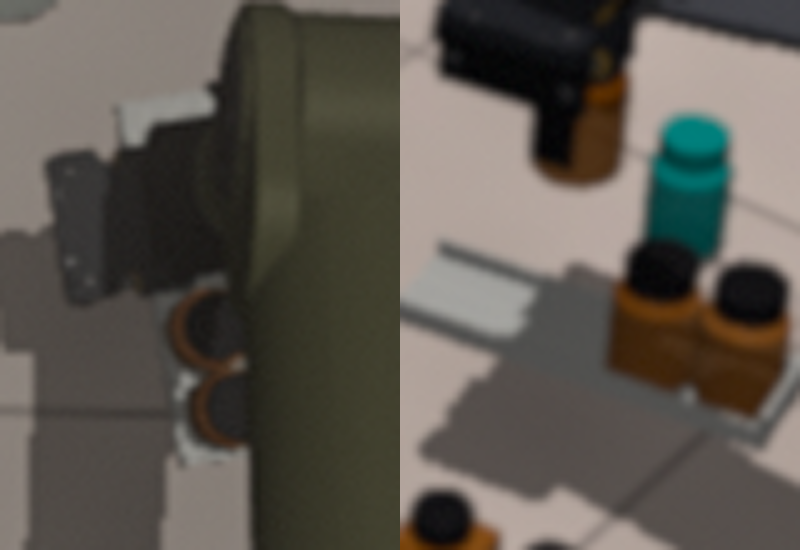

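Call:
{"op": "play_rows", "data": {"steps": [[4.6,-2,20,0,0,0,42],[0,0,35,0,0,0,42],[0,0,30,0,0,0,42],[0,0,10,0,0,0,42],[0,0,0,0,0,0,42],[0,0,0,0,0,0,42]]}}

```text
t: 13.2
eef_pos: [603.5, -126.4, 113.6]
eef_rot: [-0.001, 0.768, -0.64, 0.001]
wrist_force: [0.3, 0.4, -0.4]
width: 0.544
```

```bash
python3 v.py 9 212 319 55 40 5 170 307; python3 -c "
from h import *
s=robot.sense();e=s['eef_pos'];b=e[2]-87.2;print(b)
overlay('side','pics/side9.png',(579,-129,.175),[(e[0],e[1],b)],165,310,35,35,8,'pics/o9.png')"
```

```text
13.3 [ 603.91955648 -126.72873509  114.32887481] [ 0.82199336 -0.4920436  -0.68921611] 0.551423418420096
27.12887480903261
```

View pics/o9.png

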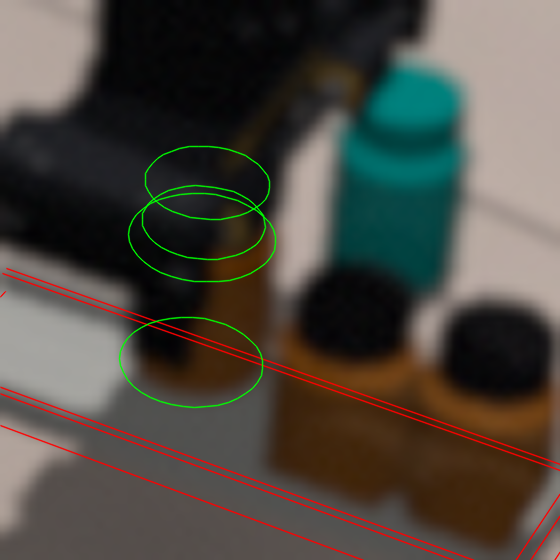

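Call:
{"op": "play_rows", "data": {"steps": [[-1,0,6,0,0,0,42],[0,0,6,0,0,0,42],[0,0,4,0,0,0,42],[0,0,2,0,0,0,42],[0,0,1,0,0,0,42],[0,0,0,0,0,0,42],[0,0,0,0,0,0,42]]}}

```text
t: 14.0
eef_pos: [602.5, -125.8, 93.3]
eef_rot: [-0.0, 0.768, -0.641, 0.0]
wrist_force: [1.1, -0.2, -1.3]
width: 0.55
```

```bash
python3 v.py 10 212 319 55 40 5 170 307
```

```text
14.1 [ 602.54394378 -125.82139456   93.42912042] [ 0.2190168  -0.00818819 -0.37947255] 0.5473587947573487
```

View pics/both10.png

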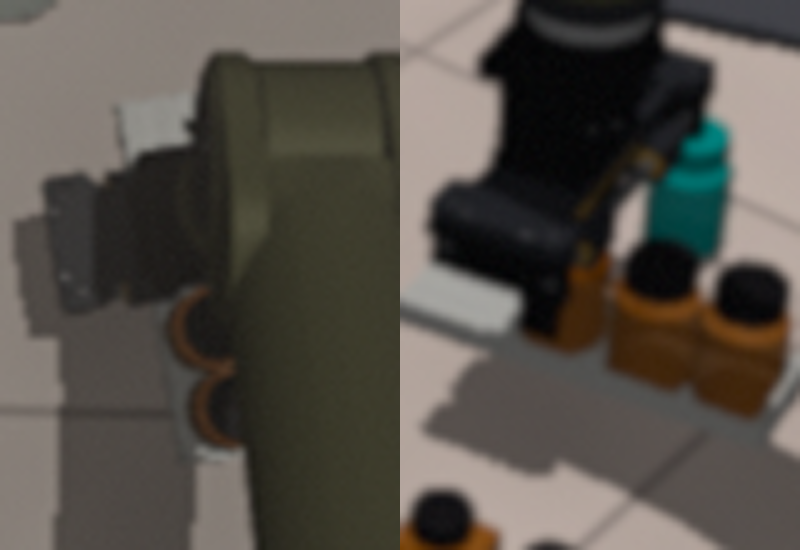

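Call:
{"op": "play_rows", "data": {"steps": [[0,0,0.5,0,0,0,42],[0,0,0.5,0,0,0,42],[0,0,0.5,0,0,0,42],[0,0,0,0,0,0,42]]}}

```text
t: 14.5
eef_pos: [602.3, -125.8, 91.6]
eef_rot: [0.0, 0.768, -0.641, -0.0]
wrist_force: [0.5, 0.9, -1.4]
width: 0.544
```

Call:
{"op": "play_rows", "data": {"steps": [[0,0,0.5,0,0,0,42],[0,0,0.5,0,0,0,42],[0,0,0,0,0,0,42]]}}

```text
t: 14.8
eef_pos: [602.4, -125.8, 91.2]
eef_rot: [0.0, 0.768, -0.64, 0.0]
wrist_force: [-1.1, -0.4, 2.5]
width: 0.546
```

Call:
{"op": "play_rows", "data": {"steps": [[0,1,0,0,0,0,42],[0,1,0,0,0,0,42],[0,1,0,0,0,0,42],[0,0,0,0,0,0,42]]}}

```text
t: 15.2
eef_pos: [600.1, -126.2, 91.2]
eef_rot: [-0.001, 0.768, -0.64, 0.001]
wrist_force: [1.6, 1.5, 2.4]
width: 0.544
```

Call:
{"op": "play_rows", "data": {"steps": [[0,1,0,0,0,0,42],[0,1,0,0,0,0,42],[0,0,0,0,0,0,42]]}}

```text
t: 15.5
eef_pos: [598.0, -126.7, 91.2]
eef_rot: [-0.0, 0.768, -0.64, 0.001]
wrist_force: [2.4, 0.8, 3.0]
width: 0.547
```

Call:
{"op": "play_rows", "data": {"steps": [[0,1,0,0,0,0,42],[0,1,0,0,0,0,42],[0,0,0,0,0,0,42]]}}

```text
t: 15.8
eef_pos: [596.3, -127.0, 91.2]
eef_rot: [-0.001, 0.768, -0.64, 0.001]
wrist_force: [5.1, 0.2, 3.8]
width: 0.547
```

```bash
python3 v.py 11 212 319 55 40 5 170 307
```

```text
15.9 [ 596.35583984 -126.99930058   91.20225144] [5.99416215 0.01215553 2.9400215 ] 0.5512005200864348
```

View pics/both11.png

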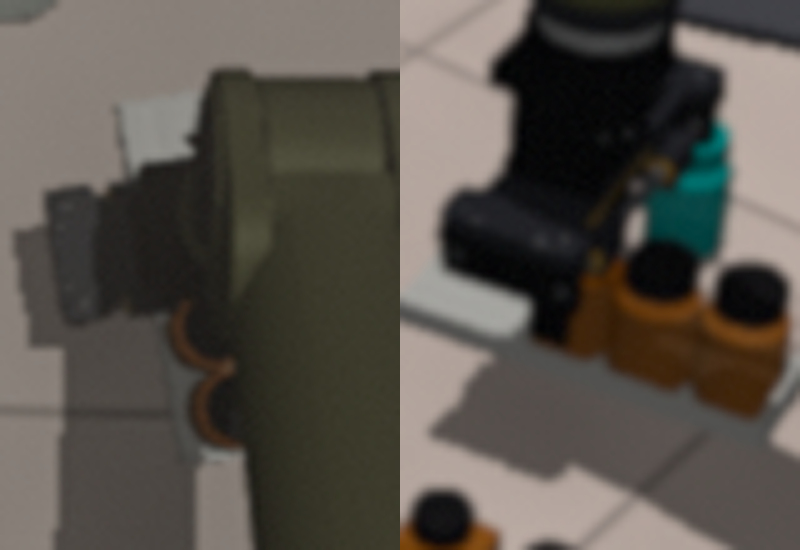

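Call:
{"op": "play_rows", "data": {"steps": [[0,0,0,0,0,0,49],[0,0,0,0,0,0,52],[0,0,0,0,0,0,58],[0,0,0,0,0,0,66],[0,0,0,0,0,0,66],[0,0,0,0,0,0,66],[0,0,-5,0,0,0,66],[0,0,-15,0,0,0,66],[0,0,-30,0,0,0,66],[0,0,-40,0,0,0,66],[0,0,-30,0,0,0,66]]}}

```text
t: 17.0
eef_pos: [596.3, -126.8, 214.6]
eef_rot: [-0.001, 0.768, -0.64, 0.001]
wrist_force: [0.4, 0.3, 0.2]
width: 0.757
```

Call:
{"op": "play_rows", "data": {"steps": [[-30,0,0,0,0,0,66],[-45,0,0,0,0,0,66],[-45,0,0,0,0,0,66],[-45,0,0,0,0,0,66],[-45,0,0,0,0,0,66],[-30,0,0,0,0,0,66],[0,0,0,0,0,0,66]]}}

```text
t: 17.7
eef_pos: [551.1, 115.8, 212.7]
eef_rot: [-0.002, 0.771, -0.637, -0.0]
wrist_force: [-0.4, 0.6, -0.3]
width: 0.757
```

```bash
python3 v.py 12 212 319 55 40 5 180 315; python3 - <<'E'
from capfit import *
for n,x,y,z in(('front',502,-147,4),('back',549,-134,4),('new',597,-127,4)):
    print(n,*[fit([c],[f'pics/{c}12.png'],x,y,z,8) for c in('top','side')],fit(['top','side'],['pics/top12.png','pics/side12.png'],x,y,z,8))
E
```

```text
17.8 [552.53577217 109.78556213 211.96396909] [ 0.19000802 -0.63925156  0.36949072] 0.7620935288860241
front (array([ 502.3, -146.8]), np.float64(34.9)) (array([ 502. , -150.5]), np.float64(45.0)) (array([ 502.3, -147.8]), np.float64(78.2))
back (array([ 548.8, -133.3]), np.float64(31.7)) (array([ 551.2, -144.5]), np.float64(33.3)) (array([ 548.2, -135.1]), np.float64(61.0))
new (array([ 596.6, -128.5]), np.float64(36.7)) (array([ 598., -132.]), np.float64(45.0)) (array([ 596.4, -129.3]), np.float64(79.5))
```

View pics/both12.png

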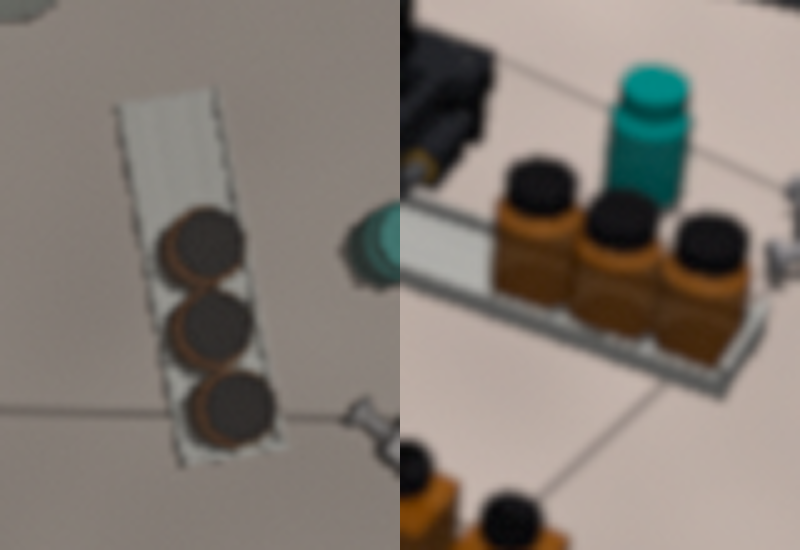

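Call:
{"op": "play_rows", "data": {"steps": [[-40,0,-20,0,0,0,66],[-45,0,-20,0,0,0,66],[-45,0,0,0,0,0,66],[-40,0,0,0,0,0,66],[0,0,0,0,0,0,66],[0,0,0,0,0,0,66]]}}

```text
t: 18.4
eef_pos: [522.5, 275.6, 251.0]
eef_rot: [0.0, 0.768, -0.641, 0.0]
wrist_force: [0.6, -0.5, -0.7]
width: 0.758
```

```bash
python3 v.py 13 205 280 75 80 5 190 290; python3 - <<'E'
from h import *
a=cv2.imread('pics/top0.png');b=cv2.imread('pics/top13.png')
a=a[120:275,220:385];b=b[120:275,220:385]
cv2.imwrite('pics/cmp.png',cv2.resize(np.hstack([a,b]),None,fx=2.4,fy=2.4,interpolation=cv2.INTER_CUBIC))
E
```

```text
18.5 [523.26408819 273.55320749 250.58097058] [ 1.16262579 -0.46392721 -0.45871075] 0.761161327900489
```

View pics/cmp.png

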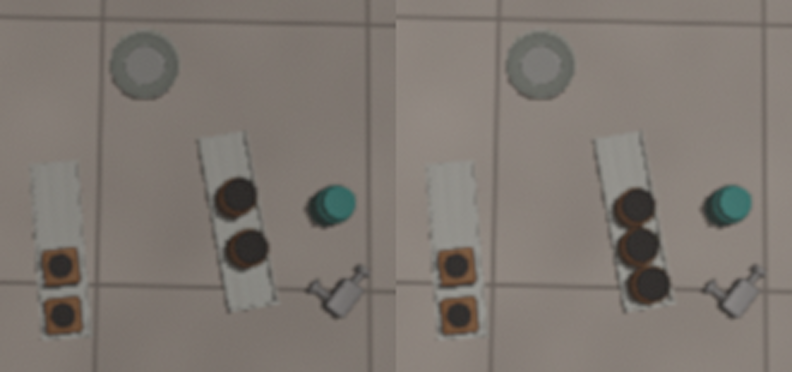

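The before/after comparison shows the bottles, the Petri dish, the boss head and the turquoise jar unchanged, and three jars standing in a row at the stop. Handing in.

```bash
python3 -c "
from station import robot
print(robot.finish_job())"
```

```text
the job is handed in; nothing more can be done
None
```

The three round jars now stand upright in a row against the front stop, and I handed the job in at about 18.5 s of the 64 s.

- **What I did:** I pushed the two older jars forward with closed fingers until the force rose to about 8 N, meaning the front jar had met the stop. I then gripped the amber new_jar (not the yellow one), set it on the tray floor, and slid it up behind old_back. The force there rose to about 5–6 N; I then released it.
- **Spacing:** in the top camera the jar centres measure 48.4 mm and 48.0 mm apart, against a jar diameter of 48 mm, so the jars touch. The row zigzags a few mm between the rails.
- **Front stop:** a direct camera measurement left about 1 to 3 mm of doubt about the gap to the stop, which is within calibration error. I relied on the contact force there.
- **Other things:** the bottles, Petri dish, boss head and turquoise jar look unchanged in before-and-after top pictures. I did not re-check the yellow jar in the final picture, because the comparison crop left it out.
- **Disagreement:** the side camera reads y about 3–5 mm lower than the top camera at the trays and the new jar, and up to 11 mm lower where one jar's cap overlapped another jar. I used the top camera, which agreed with where the fingers met the jars.

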